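# Put the lab things back in their own places

### The arm

A 6-joint arm with a two-finger parallel gripper is mounted at the origin on the work surface. World frame = base frame: x ahead of the robot, y to its left, z up, the work surface at z = 0. Lengths are in m, angles in rad, forces in N, time in s.
With the tool pointing down it reaches from about 0.425 to 0.95 m from the base axis. Payload 3.5 kg.
Tool frame: the origin (TCP) lies midway between the tips of the shut fingers; the grasp point (between the pads) lies 19 mm behind it; z points along the fingers, y is the line along which they close (so a half turn about z gives the same grasp; the last joint's range is limited). The gripper opens to 85 mm and grips with 20 to 120 N. Pads are 22 mm wide; open, the fingers measure 114 mm over their backs; the gripper's body (76 mm by 85 mm) begins 54 mm behind the grasp point. The pads swing forward as they close: fully open they stand 13 mm farther back than shut.
Start: joints at [-1.287, 0.286, 1.577, -0, 1.279, -0.15], TCP at [0.284, -0.612, 0.231] pointing down, gripper open.
Joint ranges: [-2.77, 2.77], [-0.9, 2.22], [0.21, 2.48], [-1.53, 4.67], [0.24, 2.81], [-2.84, 2.84]. Speed limits (rad/s): [2.79, 2.79, 3.14, 3.14, 3.14, 3.14].

### API

Orientations are given as a unit quaternion [x, y, z, w].
In Python, from plant import ctrl, cams, order gives the robot as it stands.
- The arm moves only by the tool move_arm, never from a script. Its argument "plan" is one flat list of numbers, 7 for each row, row after row: the shift along the world's x, y, z in mm, then the turn, a rotation vector about the world's x, y, z in degrees, then the finger opening in mm, from 0 to 85.4. A call has 1 to 12 rows; each row shifts and turns the commanded pose from where the row before left it; what a row does not reach is not made up. A row lasts 1/10 s, in which the tool goes at most 50 mm and 8.59 degrees, less where a joint would pass 70% of its speed; a pose out of reach is approached as far as the arm can. A call is refused whole if a number of a shift passes 50 or a number of a turn 8.59, either way. A call with a gripper value outside its range is refused whole. The fingers move at their own pace and stop on an object; "newtons" is the grip in N (left out, the last holds). Time passes only in rows, so rows that do not move let the fingers close. It gives the time, the measured TCP pose, the force, the opening and the grip force at its end, in the units of the state.
- ctrl.get_state(): the state, without advancing time (a new reading comes with each control period).
- cams.read_camera(name): name is "scene" or "top"; returns a dict with "color" (420x560x3 uint8, red, green, blue), "fov_y" (degrees; the focal length in pixels is half the picture's height over the tangent of half this angle, whatever the lens; pixels are square), "cx", "cy" (the principal point, pixels), "origin" and "orientation" of the camera in the world. Camera axes: x right, y up, looking along -z (the intrinsics and any distortion apply to the point x, -y, -z); pixel columns grow to the right and rows downward; lengths in m; the calibration is good to about 2 mm. A picture is of the moment at which its call begins. There is no depth.
- order.sign_off(): hands the job in; it is judged then, once.
The state is a dict: "time": time; "qpos": joint angles; "dq": joint speeds; "joint_efforts": joint torques, N m; "eef_pos": TCP position; "tcp_rot": TCP orientation; "contact_force": force on the tool from outside, world axes, zero at the start; "wrist_torque": the same for the moment, N m; "opening": opening from 0.0 (shut) to 1.0 (fully open); "finger_force": force on a finger pad.
Only numpy, scipy, OpenCV 4.12 (cv2) and the standard library are available. Lean on these libraries where they do the work, as an engineer would, in place of code of your own. Each camera call takes 0.05 s, during which the arm holds its last target. There are 200 camera calls.

### The job

Four things on this lab bench stand in one another's places. Swap them round, using the empty cork mat to park things on the way, so that the conical flask stands in the middle of the stirrer's round plate, the steel cup in the middle of the balance's square pan, the red-capped jar in the middle of the round tray, and the tube rack in the middle of the oblong tray and lengthwise in it. Set everything down gently and upright, let go, drop and tip nothing, and leave the brown bottle where it stands.

Things in the scene. Friction and masses are not known exactly. Their poses are not given: they have to be found in the camera images.
- flask: Stoppered conical glass flask, 112 mm high: base 64 mm across up to 8 mm, tapering to a round neck 24 mm across that runs from 68 to 98 mm above the base, a lip 28 mm across at 100 mm, then a black rubber stopper 20 mm across. Rigid and sealed, 80 to 170 g. Grip it by the neck. Origin: centre of its underside, z up.
- cup: Steel weighing cup, an open straight-sided cylinder 50 mm across and 55 mm high, wall 3 mm, 70 to 140 g. Grip it across the outside. Origin: centre of its underside, z up.
- jar: White plastic reagent jar with a red screw cap, 95 mm high: straight body 54 mm across up to 70 mm, shoulder, cap 46 mm across from 77 to 95 mm. 150 to 310 g. Origin: centre of its underside, z up.
- rack: Blue tube rack: a solid plastic block 84 mm long (its x axis), 44 mm wide (its y axis) and 50 mm high, with eight capped tubes standing out of its top to 72 mm (fixed in it). 125 to 250 g. Grip it across its width, below the tubes. Origin: centre of its underside, z up.
- stirrer: Magnetic stirrer, fixed: white case 150 x 120 x 50 mm with a round steel top plate 100 mm across whose flat surface is 60 mm above the bench; two black knobs on its front. Origin: on the bench plane, right below the centre of the plate, z up; the case reaches 90 mm to -x (front) and 60 mm to +x and either side.
- balance: Laboratory balance, fixed: grey case 160 x 120 x 48 mm with a square steel pan 96 mm wide whose flat surface is 60 mm above the bench (the pan does not give way); black display at the front. Origin: on the bench plane, right below the centre of the pan, z up; the case reaches 100 mm to -x (front) and 60 mm to +x and either side.
- round_tray: Round white plastic spill tray, fixed: 130 mm across at its rim, about 112 mm across inside at the floor, flat floor 5 mm above the bench, rim 12 mm above the bench. Origin: centre of its underside, on the bench, z up.
- oblong_tray: Oblong white plastic spill tray, fixed: 140 mm long (its x axis) by 96 mm wide (its y axis) outside, walls 4 mm thick, flat floor 5 mm above the bench, rim 12 mm above the bench. Origin: centre of its underside, on the bench, z up.
- mat: Free parking spot: a bare brown cork mat 110 x 110 mm and 3 mm thick, fixed flat on the bench. Origin: centre of its underside, on the bench, z up.
- amber: Brown glass bottle with a black cap, 48 mm across and 120 mm high, standing loose on the bench near the work. It is not part of the job. Origin: centre of its underside, z up.
There are look-alikes about, which are no part of the job. What is shaped like the round_tray but blue or pink is not meant. Leave any green look-alike of the jar alone.

How it is judged:
At the end, for the whole second after the job is handed in: Flask on the stirrer plate, cup on the balance pan, jar in the round tray, rack in the oblong tray: each upright, released, at rest, within 15 mm of the middle, the rack within 0.25 rad of the tray's length; the brown bottle upright and moved less than 30 mm (horizontal distance between flask and stirrer below 0.015 m and z of flask in the frame of stirrer between 0.055 and 0.066 m and angle between each of flask, cup, jar, rack, amber's own z axis and vertical below 0.1 rad and linear speed of each of flask, cup, jar, rack below 0.02 m/s and angular speed of each of flask, cup, jar, rack below 0.2 rad/s and contact force between each of flask, cup, jar, rack and the fingers below 0.05 N and horizontal distance between cup and balance below 0.015 m and z of cup in the frame of balance between 0.055 and 0.066 m and horizontal distance between jar and round_tray below 0.015 m and z of jar in the frame of round_tray between 0 and 0.011 m and horizontal distance between rack and oblong_tray below 0.015 m and z of rack in the frame of oblong_tray between 0 and 0.011 m and angle between the x axis of rack and the x axis of oblong_tray, either way round below 0.25 rad and distance of amber from where it was at the start of the episode below 0.03 m); the robot touches nothing.
It fails at once if one of the four things is tipped over (more than 40 degrees) (angle between any of flask, cup, jar, rack's own z axis and vertical above 0.7 rad).
It fails at once if one of the four things is dropped (falls free by more than about 2 cm) ((contact force between flask and anything else below 0.001 N and linear speed of flask above 0.65 m/s) or (contact force between cup and anything else below 0.001 N and linear speed of cup above 0.65 m/s) or (contact force between jar and anything else below 0.001 N and linear speed of jar above 0.65 m/s) or (contact force between rack and anything else below 0.001 N and linear speed of rack above 0.65 m/s)).
It fails at once if the brown bottle is pushed more than 30 mm away or knocked over (distance of amber from where it was at the start of the episode above 0.03 m or angle between amber's own z axis and vertical above 0.5 rad).
It also fails if it takes over 136 s, if anything falls off the work surface, if the arm or the gripper's body presses on something with over 40 N, if the wrist force passes 120 N, or if a joint passes its speed limit or range.

## Working session

There is one attempt and no reset: what is moved stays moved. The work goes in short steps, Python scripts to look and compute and a tool call to move; the robot and the scene stay as the last step left them, time stands still between calls to the robot, and variables do not carry over. Pictures are saved under pics/ and viewed, at most 14 in all, crops included, and the job is handed in when it is done.

Besides the shell and the picture viewer there is one more tool, called after "Request:" by a JSON object that holds its "fn" and its "kwargs", one argument or row to a line. move_arm: Moves the arm, as the interface text tells. Its arguments: {"type":"object","properties":{"plan":{"type":"array","items":{"type":"number"}},"newtons":{"type":"number"}},"required":["plan"]}

```bash
mkdir -p pics; ls
python3 - <<'E'
from plant import ctrl,cams,order
import cv2,pickle
for n in("scene","top"):
    d=cams.read_camera(n); cv2.imwrite(f"pics/{n}0.png",d["color"][:,:,::-1]); print({k:v for k,v in d.items() if k!="color"})
    pickle.dump(d,open(n+".pkl","wb"))
print(ctrl.get_state())
E
```

```text
pics
{'fov_y': 54.459596138105184, 'cx': 285.0572202229056, 'cy': 211.97899566375773, 'origin': array([1.43740287, 0.23132251, 0.69258583]), 'orientation': array([0.28134174, 0.362404  , 0.70827462, 0.53652328])}
{'fov_y': 46.31040157935125, 'cx': 278.8061536790725, 'cy': 204.82327711261416, 'origin': array([0.32265413, 0.01524425, 1.5041988 ]), 'orientation': array([-0.05573954,  0.05662151,  0.70949019, -0.70022195])}
{'time': 0.1, 'qpos': array([-1.28699945e+00,  2.87131271e-01,  1.57803795e+00, -2.17823959e-05,
        1.27859656e+00, -1.50001569e-01]), 'dq': array([ 0.00127175, -0.0030986 , -0.00234696, -0.00173138, -0.00019929,
       -0.00135001]), 'joint_efforts': array([ 3.27455555e-04, -4.07296014e+01, -2.93698990e+01, -1.67376170e-04,
        3.43077343e-03, -1.32251552e-05]), 'eef_pos': array([ 0.28356845, -0.61188953,  0.23004538]), 'tcp_rot': array([ 9.76568184e-01,  2.15205487e-01, -8.30371568e-05, -1.08343611e-03]), 'contact_force': array([-0.03182338,  0.30723012, -0.47371654]), 'wrist_torque': array([-0.02835805,  0.00781086, -0.04589507]), 'finger_force': 0.0, 'opening': 1.0010828431346026}
```

View pics/scene0.png

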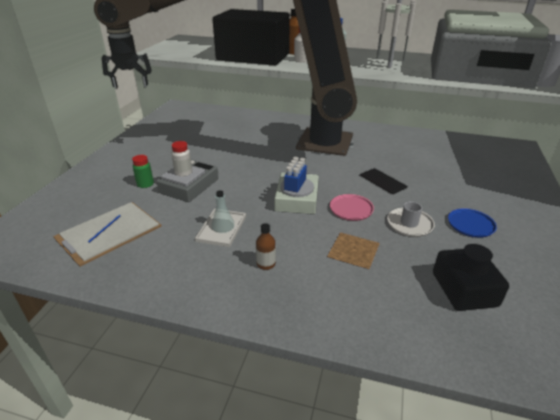

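View pics/top0.png

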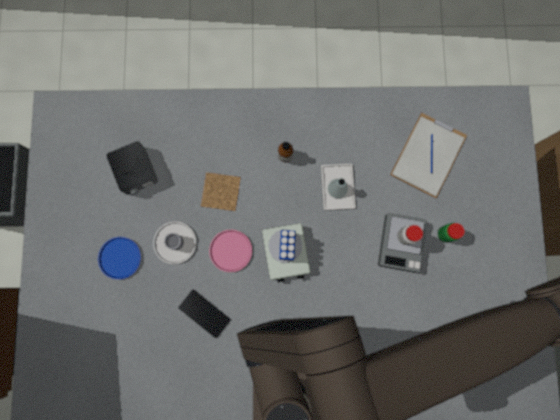

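The scene view shows the flask in the oblong tray (222,215), the rack on the stirrer (296,180), the cup in the white round tray (411,215) and the red-capped jar on the balance (181,160). The look-alikes are the green jar (142,172), the pink tray (351,207) and the blue tray (471,222). The mat is at (354,250) and the amber bottle at (266,247). I'll enlarge the top view to measure.

```bash
cat > h.py <<'E'
import numpy as np,cv2,pickle
from scipy.spatial.transform import Rotation as R
def par(d):
    f=d["color"].shape[0]/2/np.tan(np.radians(d["fov_y"])/2); return f,d["cx"],d["cy"],np.array(d["origin"]),R.from_quat(d["orientation"])
def ray(d,u,v,z):
    f,cx,cy,o,r=par(d); w=r.apply([(u-cx)/f,-(v-cy)/f,-1]); return o+w*(z-o[2])/w[2]
def proj(d,P):
    f,cx,cy,o,r=par(d); c=r.inv().apply(np.atleast_2d(P)-o); return np.c_[cx+f*c[:,0]/-c[:,2],cy-f*c[:,1]/-c[:,2]]
def crop(d,x0,y0,w,h,s,name,lines=[]):
    im=np.ascontiguousarray(d["color"][:,:,::-1][y0:y0+h,x0:x0+w]); im=cv2.resize(im,None,fx=s,fy=s,interpolation=cv2.INTER_CUBIC)
    for P,c in lines:
        q=((proj(d,P)-[x0-.5,y0-.5])*s).astype(np.int32); cv2.polylines(im,[q],True,c,1)
    for x in range(-(-x0//10)*10,x0+w,10): cv2.line(im,(int((x+.5-x0)*s),0),(int((x+.5-x0)*s),12 if x%50==0 else 6),(0,255,255),1); x%20 or cv2.putText(im,str(x),(int((x-x0)*s)-8,24),0,.35,(0,255,255))
    for y in range(-(-y0//10)*10,y0+h,10): cv2.line(im,(0,int((y+.5-y0)*s)),(6,int((y+.5-y0)*s)),(0,255,255),1); cv2.putText(im,str(y),(8,int((y-y0)*s)+6),0,.35,(0,255,255))
    cv2.imwrite(name,im)
def circ(x,y,z,r): t=np.linspace(0,6.283,48,endpoint=False); return np.c_[x+r*np.cos(t),y+r*np.sin(t),0*t+z]
def rect(x,y,z,a,x0,x1,y0,y1):
    p=np.array([[x0,y0],[x1,y0],[x1,y1],[x0,y1]]); c,s=np.cos(a),np.sin(a); return np.c_[x+c*p[:,0]-s*p[:,1],y+s*p[:,0]+c*p[:,1],np.full(4,z)]
E
python3 - <<'E'
from h import *
d=pickle.load(open("top.pkl","rb"))
crop(d,145,165,170,125,4.7,"pics/L.png"); crop(d,275,130,195,150,4,"pics/Rr.png")
E
```

```text
(no output)
```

View pics/L.png

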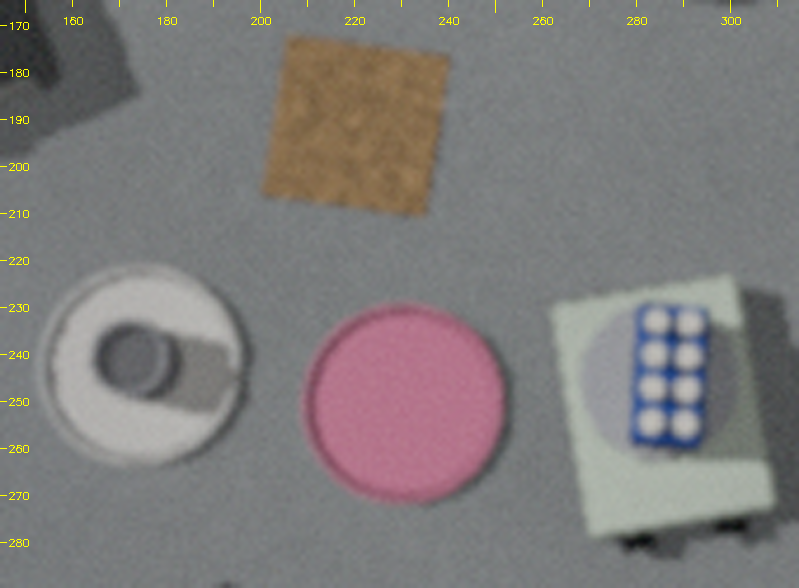

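View pics/Rr.png

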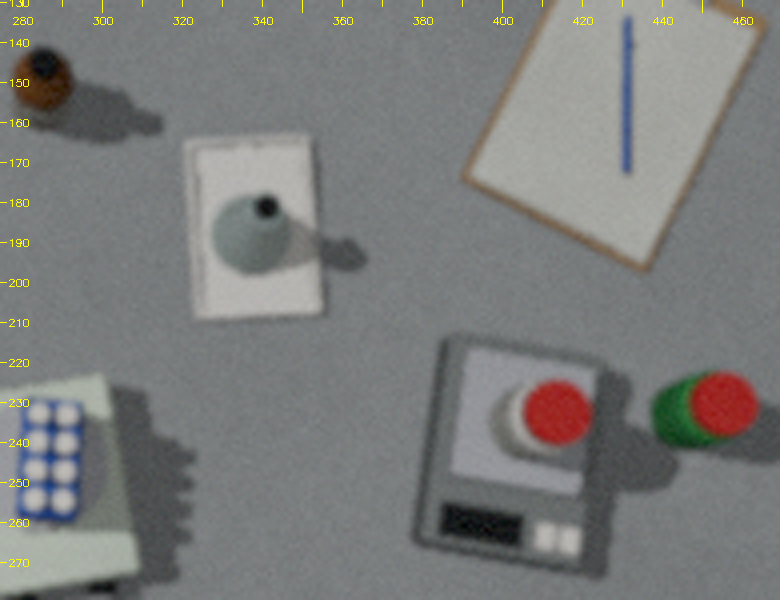

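```bash
cat > m.py <<'E'
from h import *
d=pickle.load(open("top.pkl","rb")); s=pickle.load(open("scene.pkl","rb"))
L=lambda X,Y,z:ray(d,145+X/4.7-.5,165+Y/4.7-.5,z)
Q=lambda X,Y,z:ray(d,275+X/4-.5,130+Y/4-.5,z)
def quad(F,pts,z):
    P=np.array([F(*p,z) for p in pts]); e=np.roll(P,-1,0)-P; print("   sides",np.linalg.norm(e,axis=1).round(4),"ang",np.degrees(np.arctan2(e[:,1],e[:,0])).round(1)); return P.mean(0)
for n,p in dict(rtray=L(142,364,.012),cup=L(133,361,.06),flaskbase=Q(251,235,.013),stopper=Q(266,206,.117),jar=Q(557,412,.155),amber=Q(43,63,.12),plate=L(659,381,.06)).items(): print(n,p.round(4))
print("mat",quad(L,[(288,36),(451,57),(427,216),(262,193)],.003).round(4))
print("stir case",quad(L,[(553,306),(732,275),(776,506),(590,537)],.05).round(4))
print("rack",quad(L,[(638,305),(707,309),(700,449),(631,444)],.11).round(4))
print("otray",quad(Q,[(184,141),(310,134),(323,312),(195,319)],.012).round(4))
print("pan",quad(Q,[(467,346),(597,367),(583,494),(450,473)],.06).round(4))
E
python3 m.py
```

```text
rtray [0.4519 0.3298 0.012 ]
cup [0.4497 0.3254 0.06  ]
flaskbase [ 0.6114 -0.1696  0.013 ]
stopper [ 0.6124 -0.1682  0.117 ]
jar [ 0.4569 -0.359   0.155 ]
amber [ 0.7201 -0.009   0.12  ]
plate [ 0.4328 -0.0039  0.06  ]
   sides [0.1096 0.1079 0.11   0.1069] ang [-98.2 171.5  81.2  -8.6]
mat [0.6091 0.1927 0.003 ]
   sides [0.1152 0.1476 0.1177 0.1466] ang [ -80.9 -170.4   98.6    8.6]
stir case [ 0.4184 -0.0061  0.05  ]
   sides [0.0419 0.0846 0.0416 0.0841] ang [-94.1 176.1  85.1  -3.7]
rack [ 0.4317 -0.0093  0.11  ]
   sides [0.0985 0.1407 0.0986 0.1405] ang [ -87.5 -178.    92.4    1.9]
otray [ 0.6188 -0.1715  0.012 ]
   sides [0.097  0.0949 0.0982 0.0955] ang [-100.1  170.4   80.2  -10.3]
pan [ 0.461  -0.3609  0.06  ]
```

```bash
cat > ov.py <<'E'
from h import *
a=np.radians
B,G,Rd=(255,80,0),(0,255,0),(0,0,255)
lines=[(circ(.4519,.3298,.012,.065),G),(circ(.4497,.3254,.06,.025),Rd),(circ(.4497,.3254,.005,.025),Rd),(circ(.612,-.169,.005,.032),Rd),(circ(.612,-.169,.105,.014),Rd),
(circ(.457,-.359,.155,.023),B),(circ(.457,-.359,.06,.027),B),(circ(.7201,-.009,0,.024),G),(circ(.433,-.0038,.06,.05),G),(rect(.433,-.0038,.05,a(9),-.09,.06,-.06,.06),G),
(rect(.6091,.1927,.003,a(-8.5),-.055,.055,-.055,.055),G),(rect(.4317,-.0093,.11,a(-4),-.042,.042,-.022,.022),Rd),(rect(.4317,-.0093,.06,a(-4),-.042,.042,-.022,.022),Rd),
(rect(.6188,-.1715,.012,a(2),-.07,.07,-.048,.048),G),(rect(.461,-.3609,.06,a(-10),-.048,.048,-.048,.048),G)]
if __name__=="__main__":
    s=pickle.load(open("scene.pkl","rb")); crop(s,110,125,340,155,2.35,"pics/ovs.png",lines)
    d=pickle.load(open("top.pkl","rb")); crop(d,145,130,300,155,2.66,"pics/ovt.png",lines)
    a_,b_=cv2.imread("pics/ovs.png"),cv2.imread("pics/ovt.png"); 
    o=np.zeros((600,800,3),np.uint8); a_=cv2.resize(a_,(660,300)); b_=cv2.resize(b_,(580,300)); o[:300,:660]=a_;o[300:,:580]=b_
    cv2.imwrite("pics/ovs.png",crop and cv2.imread("pics/ovs.png"))
E
python3 ov.py
```

```text
(no output)
```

View pics/ovs.png

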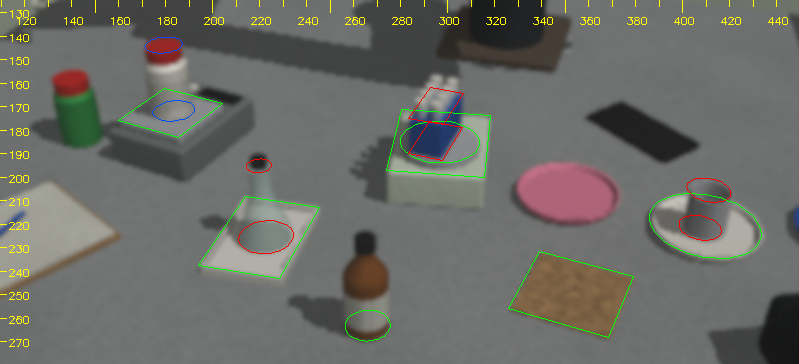

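All the sizes match: mat 110, rack 84x42, tray 140x98, pan 96. The overlay also agrees in the second camera.

The jar to move is the red-capped one at scene (181,160), standing on the balance. The green one at (142,172), off to the side, stays. The white round tray at (411,220) holds the cup; the pink (351,207) and blue (471,222) trays are not meant. The crops above confirm all of this.

Each exchange is a simple swap. First I'll park the jar on the mat.

Request:
{"fn": "move_arm", "kwargs": {
  "plan": [29,42,0,0,0,7.5,85,29,42,0,0,0,7.5,85,29,42,0,0,0,7.5,85,29,42,0,0,0,7.5,85,29,42,0,0,0,7.5,85,28,43,0,0,0,7.5,85,0,0,0,0,0,0,85,0,0,0,0,0,0,85],
  "newtons": 50
}}

```text
time: 0.9
eef_pos: [0.4535, -0.3637, 0.231]
tcp_rot: [0.819, 0.573, -0.0, -0.0]
contact_force: [-0.4, -0.1, -0.2]
opening: 0.996
finger_force: 0.0
```

Run:
```python
from plant import ctrl
from h import *
s=ctrl.get_state(); r=R.from_quat(s["tcp_rot"]).as_matrix(); print(s["eef_pos"].round(4),np.degrees(np.arctan2(r[1,1],r[0,1])).round(1),r[:,2].round(3),s["qpos"].round(2))
d=pickle.load(open("top.pkl","rb")); print("green",ray(d,455.7,230.7,.095))
```

```text
[ 0.4535 -0.3637  0.231 ] -20.0 [-0.001  0.    -1.   ] [-0.85  0.08  1.81 -0.    1.25 -0.5 ]
green [ 0.46647785 -0.49686458  0.095     ]
```

Request:
{"fn": "move_arm", "kwargs": {
  "plan": [3.5,4.7,-30,0,0,0,85,0,0,-40,0,0,0,85,0,0,-40,0,0,0,85,0,0,-29,0,0,0,85,0,0,0,0,0,0,85,0,0,0,0,0,0,48,0,0,0,0,0,0,48,0,0,0,0,0,0,48,0,0,0,0,0,0,48,0,0,0,0,0,0,48],
  "newtons": 50
}}

```text
time: 1.9
eef_pos: [0.4578, -0.362, 0.0953]
tcp_rot: [0.82, 0.573, -0.0, 0.003]
contact_force: [-0.2, -1.8, 5.5]
opening: 0.613
finger_force: 53.4
```

Request:
{"fn": "move_arm", "kwargs": {
  "plan": [0,0,10,0,0,0,48,0,0,30,0,0,0,48,0,0,50,0,0,0,48,0,0,40,0,0,0,48,0,0,10,0,0,0,48,0,0,0,0,0,0,48,0,0,0,0,0,0,48]
}}

```text
time: 2.6
eef_pos: [0.4556, -0.3589, 0.2298]
tcp_rot: [0.82, 0.573, -0.0, -0.002]
contact_force: [-0.1, -0.4, -2.1]
opening: 0.614
finger_force: 53.3
```

Request:
{"fn": "move_arm", "kwargs": {
  "plan": [7,22,0,0,0,0,48,11,40,0,0,0,0,48,11,40,0,0,0,0,48,11,40,0,0,0,0,48,11,40,0,0,0,0,48,11,40,0,0,0,0,48,11,40,0,0,0,0,48,11,40,0,0,0,0,48,11,40,0,0,0,0,48,11,40,0,0,0,0,48,11,40,0,0,0,0,48,11,40,0,0,0,0,48]
}}

```text
time: 3.8
eef_pos: [0.5829, 0.1036, 0.2282]
tcp_rot: [0.82, 0.573, -0.003, -0.002]
contact_force: [-0.2, 0.4, -2.8]
opening: 0.61
finger_force: 53.2
```

Request:
{"fn": "move_arm", "kwargs": {
  "plan": [11,40,0,0,0,0,48,11,35,0,0,0,0,48,3,15,0,0,0,0,48,0,0,0,0,0,0,48,0,0,0,0,0,0,48,0,0,0,0,0,0,48,0,0,0,0,0,0,48]
}}

```text
time: 4.5
eef_pos: [0.6094, 0.1905, 0.232]
tcp_rot: [0.82, 0.572, -0.0, -0.0]
contact_force: [-0.1, 0.3, -2.1]
opening: 0.613
finger_force: 53.2
```

Request:
{"fn": "move_arm", "kwargs": {
  "plan": [0,2,-25,0,0,0,48,0,0,-40,0,0,0,48,0,0,-40,0,0,0,48,0,0,-35,0,0,0,48,0,0,-25,0,0,0,48,0,0,-15,0,0,0,48,0,0,-5,0,0,0,48,0,0,0,0,0,0,48,0,0,-3,0,0,0,48,0,0,-2,0,0,0,48,0,0,0,0,0,0,48,0,0,0,0,0,0,48]
}}

```text
time: 5.7
eef_pos: [0.6099, 0.194, 0.043]
tcp_rot: [0.82, 0.573, 0.0, 0.0]
contact_force: [-0.4, -0.0, -2.3]
opening: 0.616
finger_force: 53.2
```

Request:
{"fn": "move_arm", "kwargs": {
  "plan": [0,0,-2,0,0,0,48,0,0,-2,0,0,0,48,0,0,0,0,0,0,48,0,0,0,0,0,0,48]
}}

```text
time: 6.1
eef_pos: [0.6097, 0.1939, 0.0383]
tcp_rot: [0.82, 0.573, 0.0, 0.0]
contact_force: [-0.1, -0.7, -1.9]
opening: 0.613
finger_force: 53.2
```

Request:
{"fn": "move_arm", "kwargs": {
  "plan": [0,0,-1.5,0,0,0,48,0,0,-1.5,0,0,0,48,0,0,0,0,0,0,48,0,0,0,0,0,0,48]
}}

```text
time: 6.5
eef_pos: [0.6098, 0.194, 0.0382]
tcp_rot: [0.82, 0.573, -0.001, -0.0]
contact_force: [-4.9, -1.5, 10.9]
opening: 0.611
finger_force: 54.6
```

Request:
{"fn": "move_arm", "kwargs": {
  "plan": [0,0,0,0,0,0,85,0,0,0,0,0,0,85,0,0,0,0,0,0,85,0,0,20,0,0,0,85,0,0,40,0,0,0,85,0,0,50,0,0,0,85,0,0,30,0,0,0,85,-40,32,0,0,0,0,85,-40,33,0,0,0,0,85,-40,33,0,0,0,0,85,-40,33,0,0,0,0,85,0,0,0,0,0,0,85]
}}

```text
time: 7.7
eef_pos: [0.4503, 0.3234, 0.1747]
tcp_rot: [0.818, 0.575, -0.001, -0.001]
contact_force: [0.8, -0.4, 0.7]
opening: 0.995
finger_force: 0.0
```

Request:
{"fn": "move_arm", "kwargs": {
  "plan": [0,0,0,0,0,0,85,0,0,0,0,0,0,85,0,0,0,0,0,0,85]
}}

```text
time: 8.0
eef_pos: [0.456, 0.3197, 0.1753]
tcp_rot: [0.82, 0.572, 0.0, 0.0]
contact_force: [-1.1, -0.5, 0.9]
opening: 0.999
finger_force: 0.0
```

Run:
```python
from plant import cams
from h import *
from ov import lines
s=cams.read_camera("scene"); t=cams.read_camera("top")
crop(s,290,130,160,150,2.6,"pics/a.png",lines+[(circ(.61,.194,.003,.027),(0,0,255)),(circ(.61,.194,.098,.023),(0,0,255))]); crop(t,145,130,150,150,2.6,"pics/b.png")
cv2.imwrite("pics/c1.png",np.hstack([cv2.imread("pics/a.png"),cv2.imread("pics/b.png")])[:,:800])
```

```text
(no output)
```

View pics/c1.png

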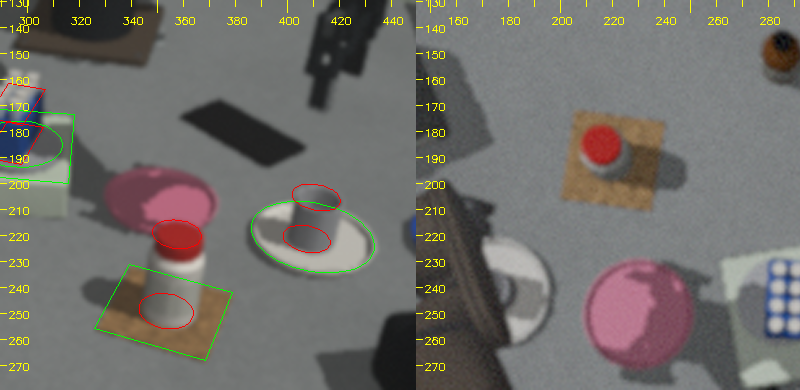

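The jar stands upright on the mat: cap at crop (177,240), and (601,145) in the top view. The cup is still in the white tray. Next is the cup.

Request:
{"fn": "move_arm", "kwargs": {
  "plan": [-6,5.5,-15,0,0,0,85,0,0,-25,0,0,0,85,0,0,-30,0,0,0,85,0,0,0,0,0,0,85,0,0,0,0,0,0,85]
}}

```text
time: 8.6
eef_pos: [0.4481, 0.3258, 0.1043]
tcp_rot: [0.82, 0.572, -0.001, -0.0]
contact_force: [-0.3, 0.2, 0.0]
opening: 0.998
finger_force: 0.0
```

Request:
{"fn": "move_arm", "kwargs": {
  "plan": [1,0,-40,0,0,0,85,0,0,-30,0,0,0,85,0,0,-10,0,0,0,85,0,0,0,0,0,0,85,0,0,0,0,0,0,44,0,0,0,0,0,0,44,0,0,0,0,0,0,44,0,0,0,0,0,0,44,0,0,0,0,0,0,44]
}}

```text
time: 9.5
eef_pos: [0.4518, 0.327, 0.0279]
tcp_rot: [0.82, 0.573, 0.002, 0.0]
contact_force: [-0.1, -0.3, 6.7]
opening: 0.571
finger_force: 52.3
```

Request:
{"fn": "move_arm", "kwargs": {
  "plan": [0,0,10,0,0,0,44,0,0,30,0,0,0,44,0,0,45,0,0,0,44,0,0,45,0,0,0,44,0,0,45,0,0,0,44,0,0,30,0,0,0,44,0,0,5,0,0,0,44,0,0,0,0,0,0,44,0,0,0,0,0,0,44]
}}

```text
time: 10.4
eef_pos: [0.4485, 0.3255, 0.2329]
tcp_rot: [0.82, 0.573, -0.002, -0.0]
contact_force: [-1.6, -0.0, -1.5]
opening: 0.577
finger_force: 52.0
```

Request:
{"fn": "move_arm", "kwargs": {
  "plan": [5,-20,0,0,0,0,44,8,-40,0,0,0,0,44,8,-40,0,0,0,0,44,8,-40,0,0,0,0,44,8,-40,0,0,0,0,44,8,-40,0,0,0,0,44,0,-40,0,0,0,0,44,0,-40,0,0,0,0,44,0,-40,0,0,0,0,44,0,-40,0,0,0,0,44,0,-40,0,0,0,0,44,0,-40,0,0,0,0,44]
}}

```text
time: 11.6
eef_pos: [0.4932, -0.1349, 0.2322]
tcp_rot: [0.82, 0.572, -0.001, -0.002]
contact_force: [-0.1, -0.8, -1.3]
opening: 0.571
finger_force: 52.0
```

Request:
{"fn": "move_arm", "kwargs": {
  "plan": [-6,-40,0,0,0,0,44,-6,-40,0,0,0,0,44,-6,-40,0,0,0,0,44,-6,-40,0,0,0,0,44,-6,-40,0,0,0,0,44,-5,-25,0,0,0,0,44,0,0,0,0,0,0,44,0,0,0,0,0,0,44,0,0,0,0,0,0,44]
}}

```text
time: 12.5
eef_pos: [0.4596, -0.3575, 0.2336]
tcp_rot: [0.82, 0.573, -0.0, -0.002]
contact_force: [0.1, 0.1, -1.1]
opening: 0.568
finger_force: 52.0
```

Request:
{"fn": "move_arm", "kwargs": {
  "plan": [1,-3,-25,0,0,0,44,0,0,-40,0,0,0,44,0,0,-40,0,0,0,44,0,0,-30,0,0,0,44,0,0,-10,0,0,0,44,0,0,0,0,0,0,44,0,0,-2,0,0,0,44,0,0,-2,0,0,0,44,0,0,0,0,0,0,44,0,0,0,0,0,0,44]
}}

```text
time: 13.5
eef_pos: [0.4613, -0.3625, 0.0875]
tcp_rot: [0.82, 0.573, 0.0, 0.001]
contact_force: [0.5, 0.7, -1.0]
opening: 0.572
finger_force: 52.0
```

Request:
{"fn": "move_arm", "kwargs": {
  "plan": [0,0,-2,0,0,0,44,0,0,-1.5,0,0,0,44,0,0,-1,0,0,0,44,0,0,0,0,0,0,44,0,0,0,0,0,0,44]
}}

```text
time: 14.0
eef_pos: [0.4608, -0.3622, 0.083]
tcp_rot: [0.82, 0.573, -0.0, -0.0]
contact_force: [-2.7, 0.9, 5.5]
opening: 0.572
finger_force: 52.6
```

Request:
{"fn": "move_arm", "kwargs": {
  "plan": [0,0,0,0,0,0,85,0,0,0,0,0,0,85,0,0,0,0,0,0,85,0,0,20,0,0,0,85,0,0,40,0,0,0,85,0,0,50,0,0,0,85,0,0,40,0,0,0,85,10,38,0,0,0,0,85,10,38,0,0,0,0,85,10,38,0,0,0,0,85,10,38,0,0,0,0,85,10,38,0,0,0,0,85]
}}

```text
time: 15.2
eef_pos: [0.511, -0.1704, 0.2317]
tcp_rot: [0.82, 0.572, 0.0, 0.0]
contact_force: [0.5, 0.1, -0.2]
opening: 0.992
finger_force: 0.0
```

Request:
{"fn": "move_arm", "kwargs": {
  "plan": [10,38,0,0,0,0,85,10,38,0,0,0,0,85,10,38,0,0,0,0,85,10,38,0,0,0,0,85,10,38,0,0,0,0,85,10,38,0,0,0,0,85,10,38,0,0,0,0,85,10,38,0,0,0,0,85,10,38,0,0,0,0,85,9,24,0,0,0,0,85,0,0,0,0,0,0,85,0,0,0,0,0,0,85]
}}

```text
time: 16.4
eef_pos: [0.6096, 0.1943, 0.2312]
tcp_rot: [0.82, 0.573, -0.001, -0.0]
contact_force: [0.4, -0.7, 0.3]
opening: 0.995
finger_force: 0.0
```

Request:
{"fn": "move_arm", "kwargs": {
  "plan": [0,0,0,0,0,0,85,0,0,0,0,0,0,85]
}}

```text
time: 16.6
eef_pos: [0.6097, 0.1929, 0.2318]
tcp_rot: [0.82, 0.572, -0.0, 0.0]
contact_force: [-0.8, -0.1, -0.4]
opening: 0.994
finger_force: 0.0
```

Request:
{"fn": "move_arm", "kwargs": {
  "plan": [0,1,-30,0,0,0,85,0,0,-45,0,0,0,85,0,0,-45,0,0,0,85,0,0,-45,0,0,0,85,0,0,-31,0,0,0,85,0,0,0,0,0,0,85,0,0,0,0,0,0,85,0,0,0,0,0,0,48,0,0,0,0,0,0,48,0,0,0,0,0,0,48,0,0,0,0,0,0,48,0,0,0,0,0,0,48]
}}

```text
time: 17.8
eef_pos: [0.6118, 0.1954, 0.039]
tcp_rot: [0.82, 0.573, 0.002, 0.001]
contact_force: [-0.9, -0.1, 6.5]
opening: 0.613
finger_force: 53.8
```

Request:
{"fn": "move_arm", "kwargs": {
  "plan": [0,0,10,0,0,0,48,0,0,30,0,0,0,48,0,0,40,0,0,0,48,0,0,20,0,0,0,48,-10,8,0,0,0,0,48,-30,26,0,0,0,0,48,-35,30,0,0,0,0,48,-35,30,0,0,0,0,48,-33,28,0,0,0,0,48,-15,14,0,0,0,0,48,0,0,0,0,0,0,48,0,0,0,0,0,0,48]
}}

```text
time: 19.0
eef_pos: [0.4502, 0.3309, 0.1342]
tcp_rot: [0.819, 0.573, -0.001, -0.0]
contact_force: [0.3, -0.5, -2.7]
opening: 0.615
finger_force: 53.4
```

Request:
{"fn": "move_arm", "kwargs": {
  "plan": [0,0,0,0,0,0,48,0,0,0,0,0,0,48]
}}

```text
time: 19.2
eef_pos: [0.4524, 0.3303, 0.1354]
tcp_rot: [0.82, 0.572, -0.0, 0.0]
contact_force: [0.1, -0.4, -2.3]
opening: 0.61
finger_force: 53.4
```

Request:
{"fn": "move_arm", "kwargs": {
  "plan": [0,-1,-20,0,0,0,48,0,0,-30,0,0,0,48,0,0,-25,0,0,0,48,0,0,-10,0,0,0,48,0,0,-4,0,0,0,48,0,0,0,0,0,0,48,0,0,-2,0,0,0,48,0,0,-1.5,0,0,0,48,0,0,-1,0,0,0,48,0,0,0,0,0,0,48,0,0,0,0,0,0,48]
}}

```text
time: 20.3
eef_pos: [0.4519, 0.3302, 0.0426]
tcp_rot: [0.82, 0.573, 0.0, 0.0]
contact_force: [-0.0, -1.0, -2.3]
opening: 0.609
finger_force: 53.3
```

Request:
{"fn": "move_arm", "kwargs": {
  "plan": [0,0,-1.5,0,0,0,48,0,0,-1.5,0,0,0,48,0,0,0,0,0,0,48,0,0,0,0,0,0,48]
}}

```text
time: 20.7
eef_pos: [0.4521, 0.3303, 0.0411]
tcp_rot: [0.82, 0.573, -0.0, 0.0]
contact_force: [-3.4, -2.8, 6.7]
opening: 0.615
finger_force: 54.2
```

Request:
{"fn": "move_arm", "kwargs": {
  "plan": [0,0,0,0,0,0,85,0,0,0,0,0,0,85,0,0,0,0,0,0,85,0,0,20,0,0,0,85,0,0,40,0,0,0,85,0,0,45,0,0,0,85,0,0,45,0,0,0,85,0,0,35,0,0,0,85,0,0,10,0,0,0,85,0,0,0,0,0,0,85]
}}

```text
time: 21.7
eef_pos: [0.4527, 0.3305, 0.2362]
tcp_rot: [0.82, 0.573, 0.002, 0.0]
contact_force: [0.3, -0.3, -0.7]
opening: 0.994
finger_force: 0.0
```

Request:
{"fn": "move_arm", "kwargs": {
  "plan": [-2,-38,0,0,0,-8.2,85,-2,-38,0,0,0,-8.2,85,-2,-38,0,0,0,-8.2,85,-2,-38,0,0,0,-8.2,85,-2,-38,0,0,0,-8.2,85,-2,-38,0,0,0,-8.2,85,-2,-38,0,0,0,-8.2,85,-2,-38,0,0,0,-8.2,85,-4,-36,0,0,0,-8.4,85,0,0,0,0,0,0,85,0,0,0,0,0,0,85,0,0,0,0,0,0,85]
}}

```text
time: 22.9
eef_pos: [0.4312, -0.0091, 0.2327]
tcp_rot: [0.999, -0.035, -0.001, -0.001]
contact_force: [-0.2, -0.0, -0.1]
opening: 0.996
finger_force: 0.0
```

```bash
cat > st.py <<'E'
from plant import ctrl
from h import *
def st():
    s=ctrl.get_state(); r=R.from_quat(s["tcp_rot"]).as_matrix(); print(s["time"],s["eef_pos"].round(4),"yaw",np.degrees(np.arctan2(r[1,1],r[0,1])).round(1),r[:,2].round(3),s["qpos"].round(2))
E
python3 - <<'E'
from st import *; st()
from plant import cams
from ov import lines
l=lines+[(circ(.4519,.3302,.1,.023),(0,0,255)),(circ(.461,-.362,.115,.025),(0,0,255))]
s=cams.read_camera("scene"); crop(s,110,125,340,155,2.35,"pics/d.png",l)
E
```

```text
22.9 [ 0.4312 -0.0091  0.2327] yaw -94.1 [-0.003  0.001 -1.   ] [-0.26 -0.28  2.14  0.    1.28  1.38]
```

View pics/d.png

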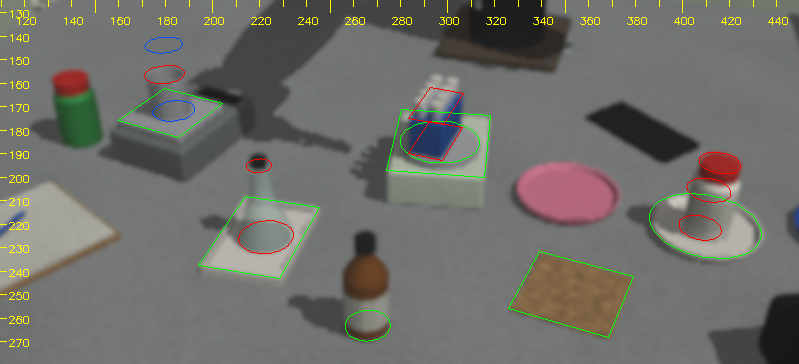

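The cup sits mid-pan and the jar mid-tray, both matching the overlay circles at crop (164,75) and (720,160). Next I'll take the rack.

Request:
{"fn": "move_arm", "kwargs": {
  "plan": [0,0,-25,0,0,0,85,0,0,-40,0,0,0,85,0,0,-40,0,0,0,85,0,0,-35,0,0,0,85,0,0,-18,0,0,0,85,0,0,0,0,0,0,85,0,0,0,0,0,0,85,0,0,0,0,0,0,38,0,0,0,0,0,0,38,0,0,0,0,0,0,38,0,0,0,0,0,0,38,0,0,0,0,0,0,38]
}}

```text
time: 24.15
eef_pos: [0.433, -0.0101, 0.0778]
tcp_rot: [0.999, -0.036, 0.001, 0.0]
contact_force: [-0.7, 1.3, 6.1]
opening: 0.509
finger_force: 53.5
```

```bash
python3 -c "
from st import *; st()"
```

```text
24.15 [ 0.433  -0.0101  0.0778] yaw -94.1 [ 0.003 -0.    -1.   ] [-0.26 -0.07  2.27  0.    0.94  1.38]
```

Request:
{"fn": "move_arm", "kwargs": {
  "plan": [0,0,10,0,0,0,38,0,0,30,0,0,0,38,0,0,40,0,0,0,38,0,0,15,0,0,0,38,10,12,0,0,0,0,38,30,35,0,0,0,0,38,30,35,0,0,0,0,38,30,35,0,0,0,0,38,30,35,0,0,0,0,38,30,35,0,0,0,0,38,16,16,0,0,0,0,38,0,0,0,0,0,0,38]
}}

```text
time: 25.35
eef_pos: [0.6085, 0.195, 0.1704]
tcp_rot: [0.999, -0.035, -0.001, -0.0]
contact_force: [-0.6, 0.0, -1.9]
opening: 0.51
finger_force: 52.5
```

Request:
{"fn": "move_arm", "kwargs": {
  "plan": [0,0,0,0,0,0,38,0,0,-20,0,0,0,38,0,0,-40,0,0,0,38,0,0,-40,0,0,0,38,0,0,-30,0,0,0,38,0,0,-10,0,0,0,38,0,0,-6,0,0,0,38,0,0,0,0,0,0,38,0,0,0,0,0,0,38]
}}

```text
time: 26.25
eef_pos: [0.6094, 0.1931, 0.0276]
tcp_rot: [0.999, -0.036, 0.002, -0.0]
contact_force: [1.1, 0.7, -2.0]
opening: 0.511
finger_force: 52.5
```

Request:
{"fn": "move_arm", "kwargs": {
  "plan": [0,0,-2,0,0,0,38,0,0,-2,0,0,0,38,0,0,-1.5,0,0,0,38,0,0,-1,0,0,0,38,0,0,-1,0,0,0,38,0,0,0,0,0,0,38,0,0,0,0,0,0,38]
}}

```text
time: 26.95
eef_pos: [0.6083, 0.1933, 0.0208]
tcp_rot: [0.999, -0.036, -0.0, 0.0]
contact_force: [-6.8, -1.2, 9.7]
opening: 0.505
finger_force: 54.3
```

Request:
{"fn": "move_arm", "kwargs": {
  "plan": [0,0,0,0,0,0,85,0,0,0,0,0,0,85,0,0,0,0,0,0,85,0,0,20,0,0,0,85,0,0,45,0,0,0,85,0,0,45,0,0,0,85,0,0,45,0,0,0,85,0,0,30,0,0,0,85,0,0,0,0,0,0,85]
}}

```text
time: 27.85
eef_pos: [0.6112, 0.1937, 0.2099]
tcp_rot: [0.999, -0.036, 0.006, -0.001]
contact_force: [1.1, -0.3, 0.0]
opening: 0.999
finger_force: 0.0
```

Request:
{"fn": "move_arm", "kwargs": {
  "plan": [0,-30,0,0,0,0,85,0,-45,0,0,0,0,85,0,-45,0,0,0,0,85,0,-45,0,0,0,0,85,0,-45,0,0,0,0,85,0,-45,0,0,0,0,85,0,-45,0,0,0,0,85,0,-45,0,0,0,0,85,3,-17,0,0,0,0,85,0,0,0,0,0,0,85,0,0,0,0,0,0,85,0,0,0,0,0,0,85]
}}

```text
time: 29.05
eef_pos: [0.6107, -0.1671, 0.2023]
tcp_rot: [0.999, -0.035, -0.0, -0.0]
contact_force: [-0.7, -0.4, 0.5]
opening: 0.994
finger_force: 0.0
```

Request:
{"fn": "move_arm", "kwargs": {
  "plan": [1.5,-1.5,-25,0,0,0,85,0,0,-40,0,0,0,85,0,0,-40,0,0,0,85,0,0,-24,0,0,0,85,0,0,0,0,0,0,85,0,0,0,0,0,0,50,0,0,0,0,0,0,35,0,0,0,0,0,0,18,0,0,0,0,0,0,18,0,0,0,0,0,0,18,0,0,0,0,0,0,18,0,0,0,0,0,0,18]
}}

```text
time: 30.25
eef_pos: [0.6135, -0.1705, 0.0756]
tcp_rot: [0.999, -0.036, 0.001, 0.0]
contact_force: [0.4, 2.8, 5.7]
opening: 0.272
finger_force: 49.0
```

Request:
{"fn": "move_arm", "kwargs": {
  "plan": [0,0,10,0,0,0,18,0,0,25,0,0,0,18,0,0,40,0,0,0,18,0,0,40,0,0,0,18,0,0,35,0,0,0,18,-10,10,0,0,0,0,18,-30,28,0,0,0,0,18,-30,28,0,0,0,0,18,-30,28,0,0,0,0,18,-30,28,0,0,0,0,18,-30,28,0,0,0,0,18,-18,16,0,0,0,0,18]
}}

```text
time: 31.45
eef_pos: [0.4316, -0.0029, 0.2229]
tcp_rot: [0.999, -0.036, -0.001, -0.0]
contact_force: [0.4, -0.6, -1.4]
opening: 0.269
finger_force: 49.2
```

Request:
{"fn": "move_arm", "kwargs": {
  "plan": [0,0,0,0,0,0,18,0,0,0,0,0,0,18,0,0,-20,0,0,0,18,0,0,-25,0,0,0,18,0,0,-20,0,0,0,18,0,0,-10,0,0,0,18,0,0,-10,0,0,0,18,0,0,0,0,0,0,18,0,0,0,0,0,0,18]
}}

```text
time: 32.35
eef_pos: [0.435, -0.0047, 0.1394]
tcp_rot: [0.999, -0.036, 0.0, 0.0]
contact_force: [-0.4, 1.0, -0.5]
opening: 0.27
finger_force: 49.2
```

Request:
{"fn": "move_arm", "kwargs": {
  "plan": [0,0,-3,0,0,0,18,0,0,-2,0,0,0,18,0,0,-2,0,0,0,18,0,0,-1,0,0,0,18,0,0,-1,0,0,0,18,0,0,0,0,0,0,18,0,0,0,0,0,0,18]
}}

```text
time: 33.05
eef_pos: [0.4347, -0.0044, 0.1306]
tcp_rot: [0.999, -0.036, 0.0, -0.0]
contact_force: [-1.5, 1.1, 5.9]
opening: 0.27
finger_force: 49.6
```

Request:
{"fn": "move_arm", "kwargs": {
  "plan": [0,0,0,0,0,0,50,0,0,0,0,0,0,85,0,0,0,0,0,0,85,0,0,0,0,0,0,85,0,0,20,0,0,0,85,0,0,40,0,0,0,85,0,0,40,0,0,0,85,0,0,5,0,0,0,85,0,0,0,0,0,0,85]
}}

```text
time: 33.95
eef_pos: [0.4352, -0.0047, 0.2364]
tcp_rot: [0.999, -0.036, 0.002, 0.0]
contact_force: [-0.2, -0.4, -0.8]
opening: 0.995
finger_force: 0.0
```

Request:
{"fn": "move_arm", "kwargs": {
  "plan": [25,27,0,0,0,0,85,30,35,0,0,0,0,85,30,35,0,0,0,0,85,30,35,0,0,0,0,85,30,35,0,0,0,0,85,29,30,0,0,0,0,85,0,0,0,0,0,0,85,0,0,0,0,0,0,85,0,0,0,0,0,0,85]
}}

```text
time: 34.85
eef_pos: [0.6072, 0.1919, 0.2331]
tcp_rot: [0.999, -0.036, -0.002, 0.0]
contact_force: [-0.3, 0.0, 0.1]
opening: 0.998
finger_force: 0.0
```

Run:
```python
from st import *; st()
from plant import cams
from ov import lines
l=lines+[(circ(.434,-.0044,.16,.014),(0,0,255)),(rect(.6083,.1933,.053,np.radians(-4),-.042,.042,-.022,.022),(255,80,0))]
s=cams.read_camera("scene"); crop(s,110,125,340,155,2.35,"pics/e.png",l)
```

```text
34.85 [0.6072 0.1919 0.2331] yaw -94.2 [-0.003 -0.001 -1.   ] [ 0.15  0.2   1.67 -0.    1.27  1.79]
```

View pics/e.png

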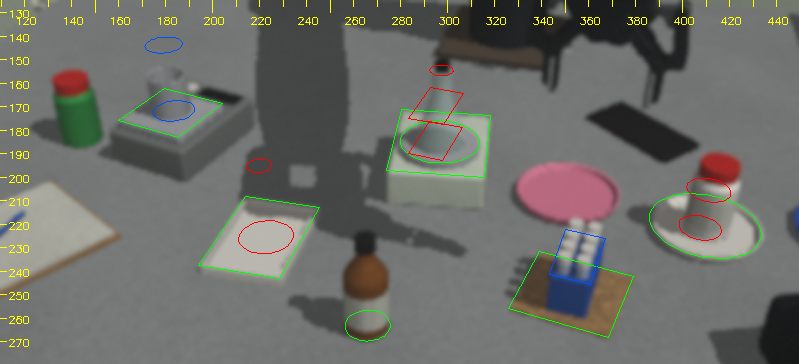

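The flask stands mid-plate and upright at crop (440,110). The rack on the mat at (577,270) fits its overlay. Now I'll put the rack in the oblong tray.

Request:
{"fn": "move_arm", "kwargs": {
  "plan": [1,1.5,-30,0,0,0,85,0,0,-45,0,0,0,85,0,0,-45,0,0,0,85,0,0,-45,0,0,0,85,0,0,-48,0,0,0,85,0,0,0,0,0,0,85,0,0,0,0,0,0,85,0,0,0,0,0,0,38,0,0,0,0,0,0,38,0,0,0,0,0,0,38,0,0,0,0,0,0,38,0,0,0,0,0,0,38]
}}

```text
time: 36.1
eef_pos: [0.6114, 0.1943, 0.0252]
tcp_rot: [0.999, -0.036, 0.002, -0.0]
contact_force: [-1.4, -0.7, 6.6]
opening: 0.507
finger_force: 53.8
```

Request:
{"fn": "move_arm", "kwargs": {
  "plan": [0,0,10,0,0,0,38,0,0,30,0,0,0,38,0,0,45,0,0,0,38,0,0,45,0,0,0,38,0,0,45,0,0,0,38,0,0,10,0,0,0,38,0,0,0,0,0,0,38]
}}

```text
time: 36.8
eef_pos: [0.6103, 0.1943, 0.2097]
tcp_rot: [0.999, -0.036, 0.002, -0.001]
contact_force: [0.4, -0.5, -2.7]
opening: 0.503
finger_force: 52.9
```

Request:
{"fn": "move_arm", "kwargs": {
  "plan": [0,-15,0,0,0,0,38,1,-35,0,0,0,1,38,1,-40,0,0,0,1,38,1,-40,0,0,0,1,38,1,-40,0,0,0,1,38,1,-40,0,0,0,1,38,1,-40,0,0,0,1,38,1,-40,0,0,0,0,38,1,-40,0,0,0,0,38,1,-25,0,0,0,0,38,1,-11,0,0,0,0,38,0,0,0,0,0,0,38]
}}

```text
time: 38.0
eef_pos: [0.6178, -0.1732, 0.2038]
tcp_rot: [1.0, 0.015, -0.002, -0.001]
contact_force: [0.4, 1.4, -2.6]
opening: 0.506
finger_force: 52.7
```

Request:
{"fn": "move_arm", "kwargs": {
  "plan": [0,0,0,0,0,0,38,0,0,-20,0,0,0,38,0,0,-40,0,0,0,38,0,0,-40,0,0,0,38,0,0,-30,0,0,0,38,0,0,-20,0,0,0,38,0,0,0,0,0,0,38,0,0,0,0,0,0,38]
}}

```text
time: 38.8
eef_pos: [0.6195, -0.1706, 0.0569]
tcp_rot: [1.0, 0.017, -0.0, -0.0]
contact_force: [1.1, 0.5, -1.8]
opening: 0.504
finger_force: 52.6
```

```bash
python3 -c "
from st import *; st()"
```

```text
38.8 [ 0.6195 -0.1706  0.0569] yaw -88.0 [-0.  0. -1.] [-0.43  0.4   1.77  0.    0.97  1.11]
```

Request:
{"fn": "move_arm", "kwargs": {
  "plan": [0,0,-12,0,0,0,38,0,0,-10,0,0,0,38,0,0,-5,0,0,0,38,0,0,-2,0,0,0,38,0,0,0,0,0,0,38,0,0,0,0,0,0,38]
}}

```text
time: 39.4
eef_pos: [0.6196, -0.1722, 0.0281]
tcp_rot: [1.0, 0.016, 0.0, 0.0]
contact_force: [0.6, 0.1, -2.5]
opening: 0.508
finger_force: 52.8
```

Request:
{"fn": "move_arm", "kwargs": {
  "plan": [0,0,-1.5,0,0,0,38,0,0,-1.5,0,0,0,38,0,0,-1,0,0,0,38,0,0,0,0,0,0,38,0,0,0,0,0,0,38]
}}

```text
time: 39.9
eef_pos: [0.6198, -0.1724, 0.0273]
tcp_rot: [1.0, 0.016, -0.0, 0.0]
contact_force: [-7.5, 1.4, 11.3]
opening: 0.508
finger_force: 54.5
```

Request:
{"fn": "move_arm", "kwargs": {
  "plan": [0,0,0,0,0,0,65,0,0,0,0,0,0,65,0,0,0,0,0,0,65,0,0,20,0,0,0,65,0,0,45,0,0,0,65,0,0,45,0,0,0,65,0,0,45,0,0,0,65,0,0,45,0,0,0,65,0,45,0,0,0,0,65,0,45,0,0,0,0,65,0,45,0,0,0,0,65,0,45,0,0,0,0,65]
}}

```text
time: 41.1
eef_pos: [0.6192, 0.0095, 0.2237]
tcp_rot: [1.0, 0.016, 0.0, -0.0]
contact_force: [0.7, -0.6, -0.8]
opening: 0.76
finger_force: 0.0
```

Request:
{"fn": "move_arm", "kwargs": {
  "plan": [0,45,0,0,0,0,65,0,45,0,0,0,0,65,0,45,0,0,0,0,65,0,45,0,0,0,0,65,0,0,0,0,0,0,65,0,0,0,0,0,0,65,0,0,0,0,0,0,65]
}}

```text
time: 41.8
eef_pos: [0.6194, 0.1872, 0.2235]
tcp_rot: [1.0, 0.016, -0.0, 0.0]
contact_force: [-0.1, -0.8, -0.3]
opening: 0.765
finger_force: 0.0
```

Run:
```python
from plant import cams
from ov import lines as L
a=__import__("numpy").radians
from h import *
l=[x for x in L if x[1]==(0,255,0)]; Rd=(0,0,255)
l+=[(circ(.434,-.0044,.16,.014),Rd),(circ(.4519,.3302,.1,.023),Rd),(circ(.461,-.362,.115,.025),Rd),(rect(.6188,-.1715,.055,a(2),-.042,.042,-.022,.022),Rd)]
s=cams.read_camera("scene"); crop(s,110,125,340,125,2.35,"pics/a.png",l)
t=cams.read_camera("top"); crop(t,150,130,310,155,1.95,"pics/b.png",l)
A,B=cv2.imread("pics/a.png"),cv2.imread("pics/b.png"); o=np.zeros((600,800,3),np.uint8); o[:A.shape[0],:A.shape[1]]=A[:,:800]; h=600-A.shape[0]; o[A.shape[0]:A.shape[0]+B.shape[0],:B.shape[1]]=B[:h]; cv2.imwrite("pics/f.png",o)
```

```text
(no output)
```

View pics/f.png

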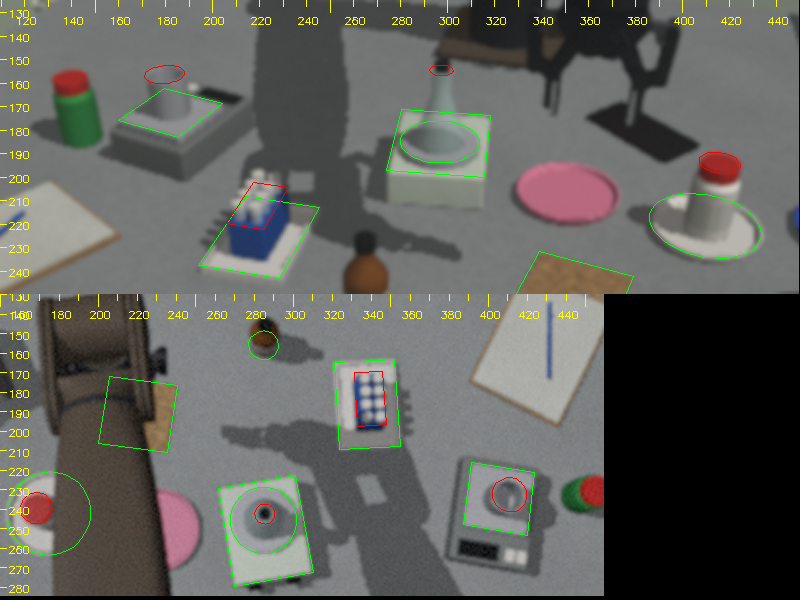

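All four things are upright and in place. The rack (370,400) is about 4 mm off centre and lengthwise, the flask (265,515) and cup (508,495) match their overlays, and the jar cap (36,508) is on target. The bottle hasn't moved. I'm handing in.

```bash
python3 -c "
from plant import order; print(order.sign_off())"
```

```text
the job is handed in; nothing more can be done
None
```

I handed the job in at about 42 s on the robot's clock: the flask is on the stirrer plate, the cup on the balance pan, the red-capped jar in the round tray and the rack lengthwise in the oblong tray. All four are upright and released, with the rack about 4 mm off centre and the brown bottle untouched; sign-off gave no verdict.

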